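Ready the parts cup and open the degreaser jug

ROBOT

A 6-joint arm with a two-finger parallel gripper is mounted at the origin on the work surface. World frame = base frame: x ahead of the robot, y to its left, z up, the work surface at z = 0. Lengths are in mm, angles in degrees, forces in N, time in s.
With the tool pointing down it reaches from about 275 to 850 mm from the base axis. Payload 19 kg.
Tool frame: the origin (TCP) lies midway between the tips of the shut fingers; the grasp point (between the pads) lies 19 mm behind it; z points along the fingers, y is the line along which they close (so a half turn about z gives the same grasp; the last joint's range is limited). The gripper opens to 85 mm and grips with 20 to 120 N. Pads are 22 mm wide; open, the fingers measure 114 mm over their backs; the gripper's body (76 mm by 85 mm) begins 54 mm behind the grasp point. The pads swing forward as they close: fully open they stand 13 mm farther back than shut.
Start: joints at [57.869, 8.623, 82.357, -0, 89.026, -7.678], TCP at [238.027, 523.386, 231.267] pointing down, gripper open.
Joint ranges: [-160.23, 160.23], [-39.13, 120.54], [6.94, 153.29], [-79.49, 259.48], [9.18, 160.14], [-161.06, 161.06]. Speed limits (degrees/s): [108.29, 108.29, 127.2, 172.46, 172.46, 172.46].

INTERFACE

Orientations are given as a 3x3 rotation matrix whose columns are the frame's x, y, z axes.
In Python, from rig import get_state, read_camera, camera_model, job_done, look_for, cut_out gives the robot as it stands. The module is installed in compiled form; this text tells all that it offers.
- The arm moves only by the tool apply_moves, never from a script. Its arguments are lists of equal length, an entry for each row: "claw": the finger opening in mm, from 0 to 85.4; "delta_pos": the shift along the tool's x, y, z in mm, a list of three; "roll": the turn about the tool's z in rad. A call has 1 to 12 rows; each row shifts and turns the commanded pose from where the row before left it, along the tool's axes as they then stand; what a row does not reach is not made up. A row lasts 1/12 s, in which the tool goes at most 41.7 mm and 7.16 degrees, less where a joint would pass 70% of its speed; a pose out of reach is approached as far as the arm can. A call is refused whole if a number of a shift passes 41.7 or a number of a turn 0.125, either way. A call with a gripper value outside its range is refused whole. The fingers move at their own pace and stop on an object; the grip force is fixed at half the most. Time passes only in rows, so rows that do not move let the fingers close. It gives the time, the measured TCP pose, the force, the opening and the grip force at its end, in the units of the state.
- get_state(): the state, without advancing time (a new reading comes with each control period).
- read_camera(name): name is "scene" or "top" or "wrist"; returns the picture (384x512x3 uint8, red, green, blue); there is no depth.
- camera_model(name): a dict with "camera_matrix" (3x3 intrinsics, pixels), "dist" ([k1, k2, p1, p2, k3] as OpenCV has them; the pictures are not rectified), "position" and "orientation" of the camera in the world. Camera axes: x right, y up, looking along -z (the intrinsics and any distortion apply to the point x, -y, -z); pixel columns grow to the right and rows downward; lengths in mm; the calibration is good to about 2 mm. A picture is of the moment at which its call begins: read the wrist's pose just before it. camera_model takes no time and is no camera call; for the wrist camera it gives the pose at the moment of the call.
- job_done(): hands the job in; it is judged then, once.
Trained networks look in the newest picture that a camera, given by its name, has taken for a name from the list of things; names that differ only in an ending like _2 or _b are one class to them, and where a whole thing is asked for, a point or a joint stands for the part that bears it (a point fixed in the world has none). Each returns a list of dicts, best first, with "p" (0 to 1); they miss things now and then, are a little off and sometimes report something else, mostly with a low value. They report only what shows in the picture. A call takes as long as a camera call. They do not tell look-alikes from the thing itself.
- look_for(camera, target): "pixel" ([row, column] in pixels, amid what is visible of it).
- cut_out(camera, target): "mask" (384x512 bool, what is visible of it) and "pixel" ([row, column] in pixels, amid what is visible of it).
The state is a dict: "clock": time; "joints": joint angles; "qd": joint speeds; "joint_efforts": joint torques, N m; "tcp_pos": TCP position; "ee_rot": TCP orientation; "force": force on the tool from outside, world axes, zero at the start; "torque": the same for the moment, N m; "opening": finger opening in mm; "finger_force": force on a finger pad.
Only numpy, scipy, OpenCV 4.12 (cv2) and the standard library are available. Lean on these libraries where they do the work, as an engineer would, in place of code of your own. Each camera call takes 0.05 s, during which the arm holds its last target. There are 200 camera calls.

TASK

Turn the upside-down yellow parts cup the right way up and stand it, mouth up and let go, in the middle of the black rubber mat, ready for degreaser. Then open the jug's red push-and-turn safety cap: press it down, twist it anticlockwise and lift it off. Finish still holding the cap in the gripper, level and straight above the jug's neck, a few centimetres clear of it, and leave the other things on the bench where they are.

Things in the scene. Friction and masses are not known exactly. Their poses are not given: they have to be found in the camera images.
- cup_center (a point): Centre of the loose yellow plastic cup (black band round its mouth): square, 50 x 50 mm with flat sides, 56 mm tall, walls 3 mm, about 0.1 kg, starting mouth down. Axes: z from its mouth to its closed base (up at the start, straight down once mouth up), x and y square to its sides. It rests steadily on a side (centre 25 mm up); two quarter turns with a new grip between turn it over.
- mat_center (a point): Centre of the top of the black rubber mat, fixed to the bench: 150 x 150 mm, 3 mm thick, top 3 mm above the bench; x and y along its sides, z up.
- cap_center (a point): Centre (half-way up) of the red safety cap on the jug: round, ribbed, 56 mm across, 31 mm tall, about 30 g, its top about 224 mm above the bench; z up, x along the white bar on its top. It may be gripped across any diameter; below its skirt there is 27 mm of free height beside the neck.
- neck (a point): Centre of the top of the jug's neck, 212 mm above the bench; z up; x agrees with the cap's x while the cap is closed. With the cap on, the cap's centre is about 4 mm below this point; once the cap is off, a blue spring seal stands 10 mm above it.
- wrench: Bystander, to be left alone: open-ended steel wrench lying flat along its x axis; origin near its middle, on the bench.
- screwdriver: Bystander, to be left alone: screwdriver lying flat along its x axis; origin near its middle, on the bench.
- tin: Bystander, to be left alone: round tin with a green label, 72 mm across, 100 mm tall; origin at the centre of its underside.
- jar: Bystander, to be left alone: amber glass jar with a steel lid, 64 mm across, 85 mm tall; origin at the centre of its underside.
- tape: Bystander, to be left alone: black roll of tape lying flat, 100 mm across, 25 mm high; origin at the centre of its underside.
- bolt_tray: Bystander, to be left alone: open steel tray of bolts, 120 x 80 x 30 mm; origin at the centre of its underside.
- socket: Bystander, to be left alone: small steel wrench socket standing upright, 28 mm across, 35 mm tall; origin at the centre of its underside.
- cup: The same cup again: origin at the centre of its mouth end, axes as for its centre.
- cap: The cap, origin at the centre of its lower rim. A spring (6 N at rest, 12 N down) holds it up in its catches, which stop a turn at about 5 degrees. Press it down at least 4 mm (it bottoms at about 7 mm), keep it down and turn it anticlockwise seen from above: after 45 to 80 degrees (60 is good; a stop ends the turn at about 80) it is free and lifts straight off.
- jug: The white degreaser jug, 100 x 120 mm and 165 mm high to the neck, handle on its +x side, held fast in a bolted-down steel cradle of 130 x 150 mm: origin under its middle, on the bench.
Mind the look-alikes: they are no part of the job. There is more than one size of the cup; the job needs the middle-sized.

How it is judged (in metres and radians):
On the way, in this order (a step that is already met when the one before it is completed fails the run):
1. the yellow cup stands mouth up on the mat, let go (angle between cup_center's own z axis and vertical above 3 rad and horizontal distance between cup_center and mat_center below 0.05 m and height (world z) of cup_center below 0.039 m and contact force between the fingers and cup below 0.1 N), for 0.3 s.
2. the closed cap is pressed down against its spring (z of cap_center in the frame of neck below -0.0068 m and angle between the x axis of cap_center and the x axis of neck, either way round below 0.5 rad and horizontal distance between cap_center and neck below 0.006 m), for 0.02 s.
3. the cap is twisted free of its catches, still on the neck (z of cap_center in the frame of neck below 0.004 m and angle between the x axis of cap_center and the x axis of neck, either way round above 0.55 rad and horizontal distance between cap_center and neck below 0.008 m), for 0.02 s.
At the end, for the whole second after the job is handed in: Cup mouth up (within 8 degrees), let go, at rest, centre within 50 mm of the mat's centre. Cap held still by the fingers, its centre 35 to 160 mm above the neck's top, within 35 mm of the neck's axis, within 17 degrees of level, not touching the jug (all of step 1 and linear speed of cup below 0.02 m/s and z of cap_center in the frame of neck between 0.035 and 0.16 m and horizontal distance between cap_center and neck below 0.035 m and angle between cap_center's own z axis and vertical below 0.3 rad and contact force between the fingers and cap above 1 N and contact force between cap and jug below 0.05 N and linear speed of cap below 0.03 m/s); the arm keeps its last pose, push and grip.
It fails at once if a bystander is shoved more than 30 mm (distance of any of wrench, screwdriver, tin, jar, tape, bolt_tray, socket from where it was at the start of the episode above 0.03 m).
It also fails if it takes over 64 s, if anything falls off the work surface, if the arm or the gripper's body presses on something with over 40 N, if the wrist force passes 120 N, or if a joint passes its speed limit or range.

## Working session

There is one attempt and no reset: what is moved stays moved. The work goes in short steps, Python scripts to look and compute and a tool call to move; the robot and the scene stay as the last step left them, time stands still between calls to the robot, and variables do not carry over. Pictures are saved under pics/ and viewed, at most 13 in all, crops included, and the job is handed in when it is done.

Besides the shell and the picture viewer there is one more tool, called after ">>>" by a JSON object that holds its "fn" and its "kwargs", one argument or row to a line. apply_moves: Moves the arm, as the interface text tells. Its arguments: {"type":"object","properties":{"claw":{"type":"array"},"delta_pos":{"type":"array"},"roll":{"type":"array"}},"required":["claw","delta_pos","roll"]}

```bash
mkdir -p pics
cat > h.py <<'E'
import numpy as np, cv2
from rig import *
def ray(cam,px,m=None):
    m=m or camera_model(cam)
    K=np.array(m["camera_matrix"]);d=np.array(m["dist"],float)
    u=cv2.undistortPoints(np.array([[[px[1],px[0]]]],float),K,d)[0,0]
    R=np.array(m["orientation"]);return np.array(m["position"],float),R@np.array([u[0],-u[1],-1.])
def onz(cam,px,z,m=None):
    o,r=ray(cam,px,m);return o+r*(z-o[2])/r[2]
def proj(cam,P,m=None):
    m=m or camera_model(cam)
    K=np.array(m["camera_matrix"]);d=np.array(m["dist"],float)
    R=np.array(m["orientation"]);p=(np.atleast_2d(P)-np.array(m["position"]))@R
    p=p*[1,-1,-1]
    return cv2.projectPoints(p.reshape(-1,1,3),np.zeros(3),np.zeros(3),K,d)[0][:,0,::-1]
def save(cam,name):
    im=read_camera(cam);cv2.imwrite(f"pics/{name}.png",im[:,:,::-1]);return im
E
python3 - <<'E'
from h import *
a=save("top","t0");b=save("scene","s0")
im=np.vstack([a,b]);cv2.imwrite("pics/b0.png",cv2.resize(np.hstack([a,b]),(800,300))[:,:,::-1])
s=get_state();print(s["tcp_pos"],s["ee_rot"],s["clock"])
for c in("top","scene"):
    m=camera_model(c);print(c,m["position"])
    for t,z in(("cup_center",56),("mat_center",3),("cap_center",224),("jug",165),("tin",100),("jar",85),("tape",25),("bolt_tray",30),("socket",35),("wrench",5),("screwdriver",10)):
        print(t,[(np.round(d["pixel"]).tolist(),round(d["p"],2),onz(c,d["pixel"],z)[:2].round().tolist()) for d in look_for(c,t)])
E
```

```text
[237.94508549 523.25104941 230.77597422] [[-9.10297142e-01  4.13955119e-01 -5.23066608e-04]
 [ 4.13955428e-01  9.10296768e-01 -8.35356974e-04]
 [ 1.30345547e-04 -9.76949327e-04 -9.99999514e-01]] 0.1
top [ 369.03729742   -8.88345429 1575.19910467]
cup_center [([266.0, 393.0], 0.81, [332.0, -424.0]), ([183.0, 359.0], 0.74, [602.0, -322.0]), ([216.0, 371.0], 0.6, [494.0, -358.0])]
mat_center [([210.0, 270.0], 0.55, [524.0, -34.0]), ([241.0, 240.0], 0.48, [423.0, 69.0])]
cap_center [([193.0, 179.0], 0.73, [554.0, 232.0]), ([215.0, 411.0], 0.72, [480.0, -439.0])]
jug [([203.0, 192.0], 0.75, [531.0, 202.0])]
tin [([134.0, 206.0], 0.63, [761.0, 169.0]), ([259.0, 326.0], 0.61, [360.0, -201.0])]
jar [([208.0, 116.0], 0.79, [528.0, 462.0]), ([240.0, 241.0], 0.22, [423.0, 62.0])]
tape [([142.0, 332.0], 0.77, [745.0, -244.0]), ([202.0, 194.0], 0.61, [552.0, 217.0])]
bolt_tray [([217.0, 410.0], 0.77, [490.0, -498.0])]
socket [([256.0, 325.0], 0.41, [367.0, -208.0])]
wrench [([155.0, 271.0], 0.7, [710.0, -38.0])]
screwdriver [([244.0, 239.0], 0.51, [412.0, 70.0])]
scene [1031.41005172  746.91219066  998.26072362]
cup_center [([124.0, 256.0], 0.88, [332.0, -416.0]), ([150.0, 227.0], 0.66, [498.0, -328.0]), ([170.0, 199.0], 0.55, [626.0, -283.0])]
mat_center [([220.0, 262.0], 0.58, [534.0, -28.0])]
cap_center [([238.0, 317.0], 0.78, [564.0, 254.0])]
jug [([282.0, 307.0], 0.8, [625.0, 313.0]), ([239.0, 212.0], 0.67, [757.0, 91.0])]
tin [([294.0, 223.0], 0.65, [789.0, 207.0])]
jar [([347.0, 378.0], 0.9, [549.0, 494.0])]
tape [([188.0, 179.0], 0.97, [709.0, -264.0])]
bolt_tray [([132.0, 206.0], 0.65, [502.0, -493.0])]
socket [([165.0, 277.0], 0.61, [373.0, -199.0]), ([238.0, 315.0], 0.31, [453.0, 132.0])]
wrench [([234.0, 211.0], 0.77, [698.0, -53.0]), ([186.0, 181.0], 0.67, [692.0, -291.0]), ([132.0, 206.0], 0.24, [488.0, -523.0])]
screwdriver [([222.0, 314.0], 0.81, [405.0, 64.0]), ([280.0, 306.0], 0.17, [547.0, 225.0])]
```

View pics/t0.png

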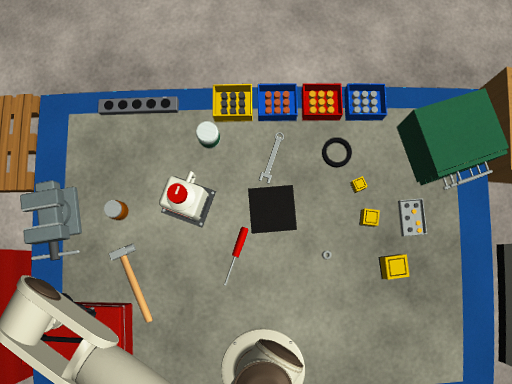

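View pics/s0.png

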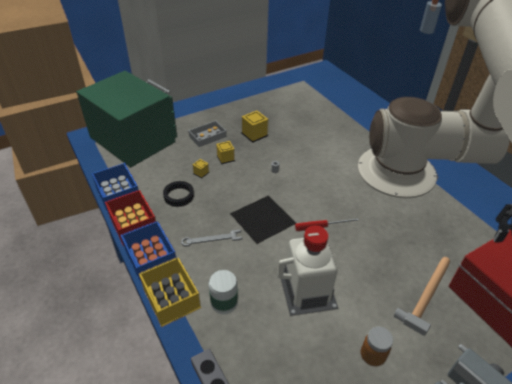

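The top view shows three yellow cups: large (266,395), middle (217,371), small (184,360). The mat is at (209,272), the red cap at (193,178). The scene view agrees, with the middle cup at (151,226).

Run:
```python
from h import *
read_camera("top")
im=cv2.imread("pics/t0.png")
for t,z in(("mat_center",3),("cap_center",224),("cup_center",56)):
  for d in cut_out("top",t)[:3]:
    mk=d["mask"].astype(np.uint8);c,_=cv2.findContours(mk,0,1)
    c=max(c,key=cv2.contourArea)[:,0,::-1]
    w=np.array([onz("top",p,z)[:2] for p in c],np.float32)
    print(t,round(d["p"],2),cv2.minAreaRect(w),mk.sum())
m=camera_model("wrist");s=get_state();R=np.array(s["ee_rot"])
print("cam in tool",R.T@(np.array(m["position"])-s["tcp_pos"]),"\n",(R.T@np.array(m["orientation"])).round(3),m["camera_matrix"])
d=np.array([494,-345,260])-s["tcp_pos"];print(R.T@d, s["clock"])
```

```text
mat_center 0.9 ((526.6636352539062, -37.26655578613281), (152.4815216064453, 152.97486877441406), 4.282826900482178) 2026
cap_center 0.57 ((554.040771484375, 238.083251953125), (58.42202377319336, 52.95106506347656), 44.87535858154297) 310
cap_center 0.53 ((476.01080322265625, -314.15252685546875), (56.63117980957031, 50.737205505371094), 80.86509704589844) 327
cup_center 0.88 ((330.033203125, -427.24822998046875), (73.25447845458984, 93.91226959228516), 5.332600116729736) 595
cup_center 0.59 ((488.7236633300781, -353.08154296875), (62.711605072021484, 55.363006591796875), 87.88880157470703) 319
cup_center 0.58 ((707.5062866210938, -249.4998779296875), (88.40909576416016, 95.8627700805664), 43.79209518432617) 343
cam in tool [  68.5916643    -0.670718   -143.00424178] 
 [[ 0.     0.963  0.271]
 [ 1.    -0.     0.   ]
 [ 0.     0.271 -0.963]] [[277.82593134   0.         251.47747939]
 [  0.         277.82593134 199.29670942]
 [  0.           0.           1.        ]]
[-592.48592414 -684.53779568  -28.67506736] 1.4
```

>>> {"fn": "apply_moves", "kwargs": {
  "claw": [85, 85, 85, 85, 85, 85, 85, 85, 85, 85, 85, 85],
  "delta_pos": [
    [-26, -30, -4],
    [-26, -30, -4],
    [-26, -30, -4],
    [-26, -30, -4],
    [-26, -30, -4],
    [-26, -30, -4],
    [-26, -30, -4],
    [-26, -30, -4],
    [-26, -30, -4],
    [-26, -30, 0],
    [-26, -30, 0],
    [-26, -30, 0]
  ],
  "roll": [0, 0, 0, 0, 0, 0, 0, 0, 0, 0, 0, 0]
}}

```text
clock: 2.4
tcp_pos: [372.9, 64.6, 267.7]
ee_rot: [[-0.91, 0.414, 0.001], [0.414, 0.91, -0.0], [-0.001, 0.0, -1.0]]
force: [1.1, 0.5, 0.1]
opening: 85.1
finger_force: 0.0
```

>>> {"fn": "apply_moves", "kwargs": {
  "claw": [85, 85, 85, 85, 85, 85, 85, 85, 85, 85, 85],
  "delta_pos": [
    [-26, -30, 0],
    [-26, -30, 0],
    [-26, -30, 0],
    [-26, -30, 0],
    [-26, -30, 0],
    [-26, -30, 0],
    [-26, -30, 0],
    [-26, -30, 0],
    [-26, -30, 0],
    [-26, -30, 0],
    [-20, -20, 0]
  ],
  "roll": [0, 0, 0, 0, 0, 0, 0, 0, 0, 0, 0]
}}

```text
clock: 3.32
tcp_pos: [495.5, -343.9, 266.8]
ee_rot: [[-0.91, 0.415, -0.0], [0.415, 0.91, -0.0], [0.0, -0.0, -1.0]]
force: [0.2, -0.3, -0.1]
opening: 84.7
finger_force: 0.0
```

>>> {"fn": "apply_moves", "kwargs": {
  "claw": [85, 85, 85, 85, 85, 85, 85, 85, 85, 85],
  "delta_pos": [
    [0, 0, 0],
    [0, 0, 0],
    [0, 0, 0],
    [0, 0, 0],
    [0, 0, 0],
    [0, 0, 0],
    [0, 0, 0],
    [0, 0, 0],
    [0, 0, 0],
    [0, 0, 0]
  ],
  "roll": [0.115, 0.115, 0.115, 0.115, 0.115, 0.115, 0.115, 0.115, 0.11, 0]
}}

```text
clock: 4.15
tcp_pos: [495.4, -340.7, 267.3]
ee_rot: [[-0.108, 0.994, -0.0], [0.994, 0.108, -0.0], [-0.0, -0.0, -1.0]]
force: [-0.4, 0.5, -0.8]
opening: 85.2
finger_force: 0.0
```

```bash
cat > cup.py <<'E'
from h import *
import sys
s=get_state();m=camera_model("wrist");save("wrist",sys.argv[1])
R=np.array(s["ee_rot"]);print(s["clock"],np.array(s["tcp_pos"]).round(1),"yaw",np.degrees(np.arctan2(R[1,1],R[0,1])).round(1),s["opening"],s["finger_force"],np.round(s["force"],1),"j6",s["joints"][5])
for d in cut_out("wrist",sys.argv[2])[:3]:
    z=float(sys.argv[3])
    mk=d["mask"].astype(np.uint8);c,_=cv2.findContours(mk,0,1)
    c=max(c,key=cv2.contourArea)[:,0,::-1]
    w=np.array([onz("wrist",p,z,m)[:2] for p in c],np.float32)
    print(np.round(d["pixel"]),round(d["p"],2),cv2.minAreaRect(w),onz("wrist",d["pixel"],z,m).round(1))
E
python3 cup.py w1 cup_center 56
```

```text
4.15 [ 495.4 -340.7  267.3] yaw 6.2 85.24152255843664 0.0 [-0.4  0.5 -0.8] j6 -48.045422501865964
[226. 126.] 0.85 ((331.56109619140625, -429.4060363769531), (106.6013412475586, 97.73334503173828), 6.0104451179504395) [ 330.6 -428.7   56. ]
[185. 248.] 0.8 ((491.9962463378906, -352.9352722167969), (58.80974197387695, 50.40313720703125), 82.4892349243164) [ 492.5 -353.7   56. ]
[167. 330.] 0.55 ((594.2108764648438, -322.7699279785156), (43.635250091552734, 45.691001892089844), 22.33860206604004) [ 594.4 -318.6   56. ]
```

View pics/w1.png

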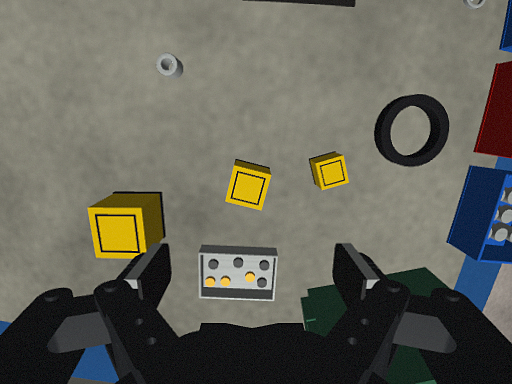

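The wrist view shows the middle cup at about (187,248), turned about 13° clockwise in the image. The socket, tape and bolt tray are clear of the fingers.

>>> {"fn": "apply_moves", "kwargs": {
  "claw": [85, 85, 85, 85, 85, 85, 85, 85, 85, 85],
  "delta_pos": [
    [-14, -5, 0],
    [0, 0, 20],
    [0, 0, 35],
    [0, 0, 35],
    [0, 0, 35],
    [0, 0, 35],
    [0, 0, 35],
    [0, 0, 30],
    [0, 0, 20],
    [0, 0, 10]
  ],
  "roll": [0, 0.115, 0.12, 0, 0, 0, 0, 0, 0, 0]
}}

```text
clock: 5.08
tcp_pos: [490.8, -354.9, 9.2]
ee_rot: [[0.118, 0.993, -0.003], [0.993, -0.118, 0.002], [0.002, -0.003, -1.0]]
force: [0.3, 0.2, -0.0]
opening: 84.6
finger_force: 0.0
```

>>> {"fn": "apply_moves", "kwargs": {
  "claw": [40, 40, 40, 40, 40, 40, 40, 40],
  "delta_pos": [
    [0, 0, 0],
    [0, 0, 0],
    [0, 0, 0],
    [0, 0, 0],
    [0, 0, 0],
    [0, 0, 0],
    [0, 0, 0],
    [0, 0, 0]
  ],
  "roll": [0, 0, 0, 0, 0, 0, 0, 0]
}}

```text
clock: 5.75
tcp_pos: [492.8, -356.0, 14.3]
ee_rot: [[0.12, 0.993, 0.002], [0.993, -0.12, -0.002], [-0.002, 0.002, -1.0]]
force: [-0.0, -1.1, 7.4]
opening: 49.8
finger_force: 62.4
```

>>> {"fn": "apply_moves", "kwargs": {
  "claw": [40, 40, 40, 40, 40, 40, 40, 40, 40, 40, 40, 40],
  "delta_pos": [
    [0, 0, -25],
    [0, 0, -25],
    [31, 2, 0],
    [37, 3, 0],
    [37, 3, 0],
    [37, 3, 0],
    [37, 3, 0],
    [37, 2, 0],
    [0, 0, 0],
    [0, 0, 0],
    [0, 0, 15],
    [0, 0, 15]
  ],
  "roll": [0, 0, 0, 0, 0, 0, 0, 0, -0.098, -0.098, 0, 0]
}}

```text
clock: 6.75
tcp_pos: [535.0, -142.7, 33.7]
ee_rot: [[-0.077, 0.997, 0.003], [0.997, 0.077, -0.001], [-0.002, 0.003, -1.0]]
force: [-0.4, -0.1, -1.6]
opening: 49.0
finger_force: 62.3
```

Run:
```python
from h import *
s=get_state();print(np.array(s["tcp_pos"]).round(1),s["opening"],s["clock"])
save("wrist","w2")
m=camera_model("wrist");print(proj("wrist",[[526.7+75*a-5.6*b,-37.3+5.6*a+75*b,3] for a,b in((1,-1),(-1,-1),(-1,1),(1,1))],m).round())
```

```text
[ 535.  -142.7   33.7] 49.01966741394477 6.75
[[185. 372.]
 [184. 135.]
 [-86. 116.]
 [-85. 393.]]
```

View pics/w2.png

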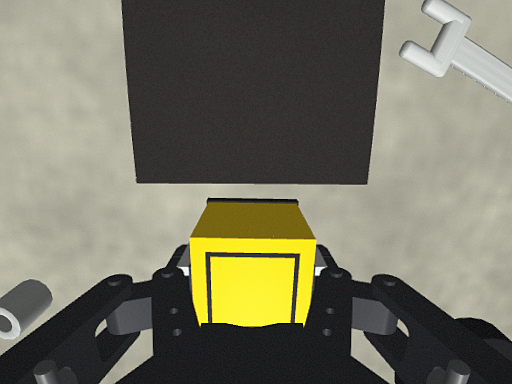

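The wrist view shows the cup square to the mat, with its near edge (row 200) about 6 mm short of the mat edge (row 184), and centred sideways.

>>> {"fn": "apply_moves", "kwargs": {
  "claw": [40, 40, 40, 60, 80, 85, 85, 85, 85, 40, 20, 20],
  "delta_pos": [
    [0, 0, 12],
    [0, 0, 7],
    [0, 0, 1],
    [0, 0, 0],
    [0, 0, 0],
    [0, 0, 0],
    [0, 0, 0],
    [0, 0, -30],
    [0, 0, -30],
    [-30, 0, 0],
    [-35, 0, 0],
    [0, 0, 0]
  ],
  "roll": [0, 0, 0, 0, 0, 0, 0, 0, 0, 0, 0, 0]
}}

```text
clock: 7.8
tcp_pos: [539.4, -212.0, 73.1]
ee_rot: [[-0.073, 0.997, 0.002], [0.997, 0.073, -0.002], [-0.003, 0.001, -1.0]]
force: [-0.6, -0.9, -0.4]
opening: 51.2
finger_force: 0.0
```

>>> {"fn": "apply_moves", "kwargs": {
  "claw": [20, 20, 20, 20, 20, 20, 20, 20, 20],
  "delta_pos": [
    [0, 0, 17],
    [0, 0, 17],
    [0, 0, 0],
    [0, 0, 0],
    [10, 0, 0],
    [10, 0, 0],
    [6, 0, 0],
    [6, 0, 0],
    [0, 0, 0]
  ],
  "roll": [0, 0, 0, 0, 0, 0, 0, 0, 0]
}}

```text
clock: 8.55
tcp_pos: [536.6, -174.2, 38.8]
ee_rot: [[-0.076, 0.997, 0.001], [0.997, 0.076, -0.0], [-0.0, 0.0, -1.0]]
force: [-0.1, 0.0, -0.1]
opening: 20.1
finger_force: 0.0
```

Run:
```python
from h import *
save("wrist","w3")
```

```text
(no output)
```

View pics/w3.png

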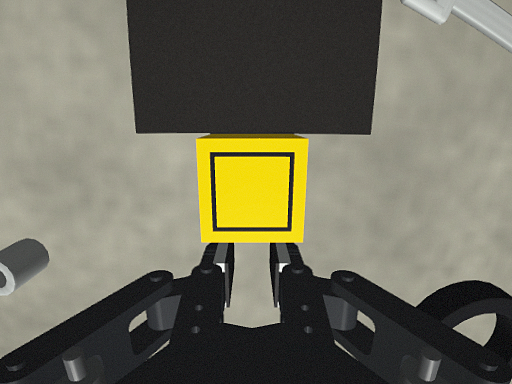

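The wrist view shows the cup upright just short of the mat edge (row 133), with the fingers touching its rear face (row 242).

>>> {"fn": "apply_moves", "kwargs": {
  "claw": [20, 20, 20, 20],
  "delta_pos": [
    [5, 0, 0],
    [5, 0, 0],
    [5, 0, 0],
    [5, 0, 0]
  ],
  "roll": [0, 0, 0, 0]
}}

```text
clock: 8.93
tcp_pos: [537.8, -161.1, 42.9]
ee_rot: [[-0.075, 0.997, 0.008], [0.997, 0.075, -0.012], [-0.012, 0.007, -1.0]]
force: [-11.3, -54.1, 59.9]
opening: 20.0
finger_force: 33.7
```

>>> {"fn": "apply_moves", "kwargs": {
  "claw": [20, 20, 20, 20, 20],
  "delta_pos": [
    [5, 0, 0],
    [5, 0, 0],
    [5, 0, 0],
    [5, 0, 0],
    [0, 0, 0]
  ],
  "roll": [0, 0, 0, 0, 0]
}}

```text
clock: 9.35
tcp_pos: [539.7, -142.3, 47.6]
ee_rot: [[-0.074, 0.997, 0.017], [0.997, 0.074, -0.015], [-0.016, 0.016, -1.0]]
force: [-5.2, -39.6, 85.8]
opening: 20.0
finger_force: 45.0
```

```bash
python3 cup.py w4 cup_center 53
```

```text
9.35 [ 539.7 -142.3   47.6] yaw 4.3 19.990253543946885 45.0120955996681 [ -5.2 -39.6  85.8] j6 -26.536224214877656
[182. 240.] 0.76 ((531.6726684570312, -108.04457092285156), (58.22482681274414, 68.16519165039062), 4.237886428833008) [ 530.8 -104.4   53. ]
```

View pics/w4.png

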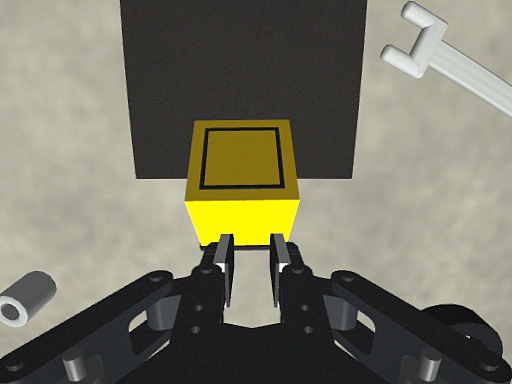

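The wrist view shows the cup tilted over the mat edge, with its base face at rows 120–200 facing forward and up. The fingertips are wedged on the rear face, so I raise them while pushing on.

>>> {"fn": "apply_moves", "kwargs": {
  "claw": [20, 20, 20],
  "delta_pos": [
    [2, 0, -6],
    [3, 0, -6],
    [3, 0, -5]
  ],
  "roll": [0, 0, 0]
}}

```text
clock: 9.7
tcp_pos: [533.3, -128.0, 56.5]
ee_rot: [[-0.074, 0.997, 0.002], [0.997, 0.074, -0.001], [-0.001, 0.002, -1.0]]
force: [-0.4, 0.8, -0.6]
opening: 19.9
finger_force: 0.0
```

```bash
python3 cup.py w5 cup_center 53
```

```text
9.7 [ 533.3 -128.    56.5] yaw 4.2 19.939170719061156 0.0 [-0.4  0.8 -0.6] j6 -25.79280502520719
[184. 248.] 0.63 ((528.154541015625, -96.7469482421875), (52.561546325683594, 59.18019485473633), 3.134035587310791) [528.4 -93.1  53. ]
```

View pics/w5.png

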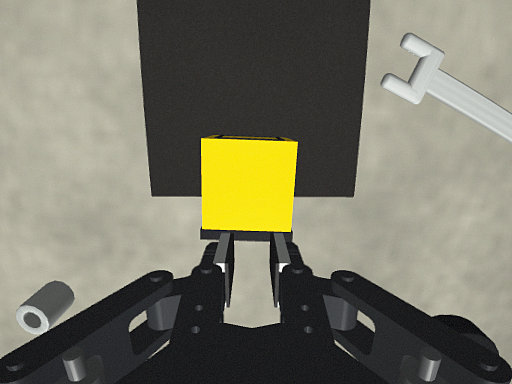

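The wrist view shows the cup on its side on the mat: top side at rows 140–230, black-banded mouth towards the robot tool (row 235). Now the second turn: closed fingers at the mouth's upper rim, following the arc up and forward.

>>> {"fn": "apply_moves", "kwargs": {
  "claw": [20, 0, 0, 0, 0, 0, 0, 0, 0],
  "delta_pos": [
    [-28, -2, 0],
    [0, 0, 0],
    [0, 0, 10],
    [0, 0, 10],
    [0, 0, 0],
    [0, 0, 0],
    [8, 0, 0],
    [8, 0, 0],
    [0, 0, 0]
  ],
  "roll": [0, 0, 0, 0, 0, 0, 0, 0, 0]
}}

```text
clock: 10.55
tcp_pos: [531.7, -138.1, 35.6]
ee_rot: [[-0.076, 0.997, 0.0], [0.997, 0.076, 0.0], [0.0, 0.0, -1.0]]
force: [0.3, 0.0, -1.2]
opening: -0.0
finger_force: 0.0
```

>>> {"fn": "apply_moves", "kwargs": {
  "claw": [0, 0, 0, 0, 0],
  "delta_pos": [
    [4, 0, 0],
    [4, 0, -4],
    [5, 0, -6],
    [5, 0, -5],
    [5, 0, -4]
  ],
  "roll": [0, 0, 0, 0, 0]
}}

```text
clock: 10.97
tcp_pos: [530.3, -116.5, 55.3]
ee_rot: [[-0.075, 0.997, 0.001], [0.997, 0.075, -0.0], [-0.0, 0.001, -1.0]]
force: [0.6, 0.1, 0.4]
opening: 0.1
finger_force: 0.0
```

```bash
python3 cup.py w6 cup_center 53
```

```text
10.9667 [ 530.3 -116.5   55.3] yaw 4.3 0.11421245246031844 0.04468734197589086 [0.6 0.1 0.4] j6 -24.812590926688312
[185. 252.] 0.91 ((528.006591796875, -81.9732894897461), (58.00223159790039, 60.953704833984375), 1.8716222047805786) [527.8 -81.5  53. ]
```

View pics/w6.png

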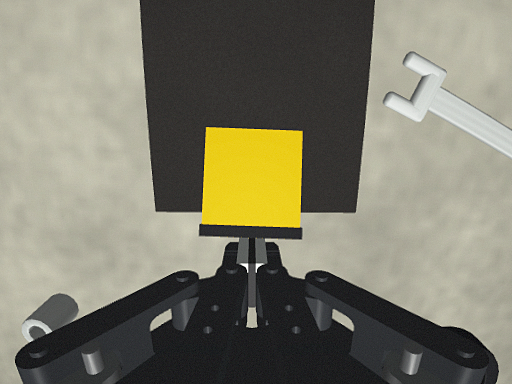

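The wrist view shows the cup at rows 127–238, its mouth end seeming slightly nearer the camera. I fit the tilt from its four upper corners.

```bash
cat > fit.py <<'E'
from h import *
from scipy.optimize import least_squares
m=camera_model("wrist")
def corners(p):  # x0,y0 base lower edge centre, yaw, th
    x0,y0,yaw,th=p
    f=np.array([-np.sin(yaw),np.cos(yaw),0]);r=np.array([np.cos(yaw),np.sin(yaw),0]);u=np.array([0,0,1.])
    F=f*np.cos(th)-u*np.sin(th);U=u*np.cos(th)+f*np.sin(th)
    P=np.array([x0,y0,3])
    return np.array([P+U*50+s*25*r-F*L for L in(0,56) for s in(-1,1)])
obs=np.array([[127,206],[130,302],[237,199],[238,302]],float)
r=least_squares(lambda p:(proj("wrist",corners(p),m)-obs).ravel(),[528,-60,.06,.2])
print(r.x,np.degrees(r.x[2:]),r.fun.round(1))
E
python3 fit.py
```

```text
[ 5.27474888e+02 -7.22375609e+01  4.74381910e-02  4.12357305e-01] [ 2.71800813 23.62633323] [ 0.7  0.1  0.5 -0.8 -1.5  1.5  0.1 -0.8]
```

>>> {"fn": "apply_moves", "kwargs": {
  "claw": [0, 0, 0, 0, 0, 0],
  "delta_pos": [
    [5, 0, -4],
    [6, 0, -3],
    [6, 0, -2],
    [6, 0, -1],
    [6, 0, -1],
    [6, 0, 0]
  ],
  "roll": [0, 0, 0, 0, 0, 0]
}}

```text
clock: 11.57
tcp_pos: [527.4, -81.3, 65.4]
ee_rot: [[-0.075, 0.997, 0.0], [0.997, 0.075, -0.0], [-0.0, 0.0, -1.0]]
force: [0.5, 0.5, 0.0]
opening: -0.1
finger_force: 0.0
```

>>> {"fn": "apply_moves", "kwargs": {
  "claw": [0, 0, 0, 0, 0],
  "delta_pos": [
    [6, 0, 0],
    [6, 0, 0],
    [6, 0, 0],
    [0, 0, 0],
    [0, 0, 0]
  ],
  "roll": [0, 0, 0, 0, 0]
}}

```text
clock: 11.98
tcp_pos: [526.1, -63.8, 65.3]
ee_rot: [[-0.075, 0.997, -0.0], [0.997, 0.075, -0.0], [-0.0, -0.0, -1.0]]
force: [0.2, 0.0, 0.7]
opening: 0.4
finger_force: 0.0
```

```bash
python3 cup.py w7 cup_center 59
```

```text
11.9833 [526.1 -63.8  65.3] yaw 4.3 0.42988717256649417 0.0 [0.2 0.  0.7] j6 -19.563659561774287
[199. 253.] 0.75 ((525.8616333007812, -40.85758972167969), (52.587913513183594, 57.417850494384766), 2.187392234802246) [524.7 -37.7  59. ]
```

View pics/w7.png

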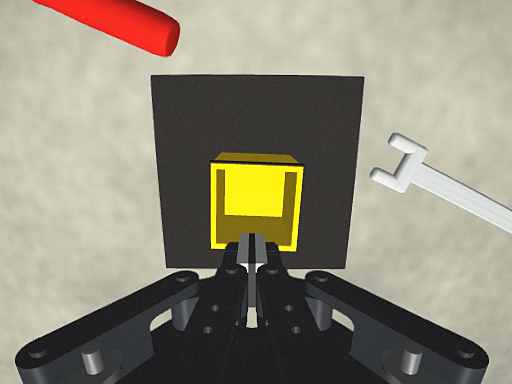

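The wrist view shows the cup standing mouth up near the mat's middle (rim at rows 163–250, columns 211–302), with the fingers clear. Next, the cap.

>>> {"fn": "apply_moves", "kwargs": {
  "claw": [0, 0, 0, 0, 0, 85, 85, 85, 85, 85, 85, 85],
  "delta_pos": [
    [0, 0, -20],
    [0, 0, -38],
    [0, 0, -38],
    [0, 0, -38],
    [0, 0, -38],
    [0, 0, -38],
    [0, 0, -38],
    [20, 2, -20],
    [36, 5, 0],
    [36, 5, 0],
    [36, 5, 0],
    [36, 5, 0]
  ],
  "roll": [0, 0, 0, 0, 0, 0, 0, 0, 0, 0, 0, 0]
}}

```text
clock: 13.08
tcp_pos: [535.7, 102.4, 333.4]
ee_rot: [[-0.074, 0.997, 0.0], [0.997, 0.074, -0.0], [-0.0, 0.0, -1.0]]
force: [0.9, -0.1, 0.2]
opening: 83.2
finger_force: 0.0
```

>>> {"fn": "apply_moves", "kwargs": {
  "claw": [85, 85, 85, 85, 85, 85],
  "delta_pos": [
    [36, 5, 0],
    [36, 5, 0],
    [36, 5, 0],
    [10, 0, 0],
    [0, 0, 0],
    [0, 0, 0]
  ],
  "roll": [0, 0, 0, 0, 0, 0]
}}

```text
clock: 13.58
tcp_pos: [541.9, 219.8, 333.0]
ee_rot: [[-0.076, 0.997, -0.0], [0.997, 0.076, -0.001], [-0.001, -0.001, -1.0]]
force: [-0.7, -0.2, -0.7]
opening: 85.0
finger_force: 0.0
```

```bash
python3 cup.py w8 cap_center 224
python3 - <<'E'
from h import *
im=cv2.imread("pics/w8.png");m=camera_model("wrist")
h=cv2.cvtColor(im,cv2.COLOR_BGR2HSV)
r=(((h[...,0]<8)|(h[...,0]>172))&(h[...,1]>140)&(h[...,2]>60)).astype(np.uint8)
n,l,st,c=cv2.connectedComponentsWithStats(r)
for i in range(1,n):
    if st[i,4]>200:
        mk=(l==i).astype(np.uint8);cc=max(cv2.findContours(mk,0,1)[0],key=cv2.contourArea)[:,0,::-1]
        w=np.array([onz("wrist",p,224,m)[:2] for p in cc],np.float32);print(st[i],cv2.minEnclosingCircle(w),cv2.minAreaRect(w)[:2])
E
```

```text
13.5833 [541.9 219.8 333. ] yaw 4.3 85.01494602866264 0.0 [-0.7 -0.2 -0.7] j6 10.197228029576873
[176. 270.] 0.86 ((554.83740234375, 242.58346557617188), (54.57624816894531, 56.83810806274414), 4.460172176361084) [557.2 240.6 224. ]
[284. 239.] 0.54 ((532.248291015625, 114.19155883789062), (81.6505126953125, 80.62147521972656), 3.758615493774414) [536.3 124.9 224. ]
[  0   0  59  19 889] ((338.20916748046875, 370.4801940917969), 28.857986450195312) ((338.4949035644531, 370.47003173828125), (15.13352108001709, 56.26860809326172))
[ 238  143   61   61 2702] ((555.2490234375, 241.63406372070312), 28.663969039916992) ((555.513916015625, 241.06053161621094), (55.49251937866211, 55.759307861328125))
[151 226  55  31 730] ((472.45501708984375, 167.01077270507812), 27.620723724365234) ((472.37548828125, 167.1640167236328), (15.09206485748291, 54.870113372802734))
[389 361  45  23 441] ((755.9168701171875, 9.953668594360352), 35.58073043823242) ((758.3067016601562, 14.258838653564453), (31.54415512084961, 71.12477111816406))
```

View pics/w8.png

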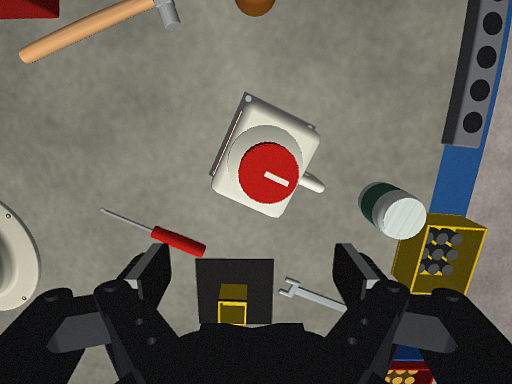

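The wrist view shows the red cap at (173,269) with its bar slanting down to the right, the handle at (183,315), and the cup upright on the mat. I descend and grip.

>>> {"fn": "apply_moves", "kwargs": {
  "claw": [85, 85, 85, 85, 85, 85, 85, 40, 40, 40, 40, 40],
  "delta_pos": [
    [20.5, 15, 0],
    [0, 0, 30],
    [0, 0, 35],
    [0, 0, 35],
    [0, 0, 30],
    [0, 0, 16],
    [0, 0, 0],
    [0, 0, 0],
    [0, 0, 0],
    [0, 0, 0],
    [0, 0, 0],
    [0, 0, 0]
  ],
  "roll": [0, 0, 0, 0, 0, 0, 0, 0, 0, 0, 0, 0]
}}

```text
clock: 14.68
tcp_pos: [556.1, 241.3, 189.2]
ee_rot: [[-0.075, 0.997, 0.003], [0.997, 0.075, 0.0], [0.0, 0.003, -1.0]]
force: [0.1, -3.5, 5.7]
opening: 54.9
finger_force: 61.9
```

>>> {"fn": "apply_moves", "kwargs": {
  "claw": [40, 40, 40],
  "delta_pos": [
    [0, 0, 0],
    [0, 0, 0],
    [0, 0, 0]
  ],
  "roll": [0, 0, 0]
}}

```text
clock: 14.93
tcp_pos: [556.0, 241.3, 189.2]
ee_rot: [[-0.075, 0.997, 0.003], [0.997, 0.075, 0.0], [0.0, 0.003, -1.0]]
force: [0.8, -3.3, 6.2]
opening: 54.8
finger_force: 61.9
```

>>> {"fn": "apply_moves", "kwargs": {
  "claw": [40, 40, 40, 40, 40],
  "delta_pos": [
    [0, 0, 3],
    [0, 0, 3],
    [0, 0, 2],
    [0, 0, 0],
    [0, 0, 0]
  ],
  "roll": [0, 0, 0, 0, 0]
}}

```text
clock: 15.35
tcp_pos: [556.2, 241.4, 182.5]
ee_rot: [[-0.075, 0.997, 0.004], [0.997, 0.075, 0.001], [0.0, 0.004, -1.0]]
force: [-3.8, -5.0, 18.6]
opening: 54.6
finger_force: 63.2
```

>>> {"fn": "apply_moves", "kwargs": {
  "claw": [40, 40, 40, 40, 40, 40, 40, 40, 40, 40, 40, 40],
  "delta_pos": [
    [0, 0, 1],
    [0, 0, 0],
    [0, 0, 0],
    [0, 0, 0],
    [0, 0, 0],
    [0, 0, 0],
    [0, 0, 0],
    [0, 0, 0],
    [0, 0, 0],
    [0, 0, 0],
    [0, 0, 0],
    [0, 0, 0]
  ],
  "roll": [0, -0.11, -0.11, -0.11, -0.11, -0.11, -0.11, -0.11, -0.11, -0.11, -0.11, 0]
}}

```text
clock: 16.35
tcp_pos: [556.9, 242.0, 182.4]
ee_rot: [[-0.926, 0.378, 0.007], [0.378, 0.926, 0.002], [-0.005, 0.004, -1.0]]
force: [-0.5, 0.3, 23.9]
opening: 54.8
finger_force: 63.8
```

Run:
```python
from h import *
s=get_state();R=np.array(s["ee_rot"])
print(s["torque"],s["force"],np.degrees(np.arctan2(R[1,1],R[0,1])))
im=save("wrist","w9");h=cv2.cvtColor(im,cv2.COLOR_RGB2HSV)
w=((h[...,1]<60)&(h[...,2]>150)).astype(np.uint8)
r=(((h[...,0]<8)|(h[...,0]>172))&(h[...,1]>140)).astype(np.uint8)
n,l,st,c=cv2.connectedComponentsWithStats(r);i=1+np.argmax(st[1:,4]);print(st[i])
mk=(l==i).astype(np.uint8);hull=cv2.fillConvexPoly(np.zeros_like(mk),cv2.convexHull(max(cv2.findContours(mk,0,1)[0],key=cv2.contourArea)),1)
n,l,st,c=cv2.connectedComponentsWithStats(hull&w)
m=camera_model("wrist")
for i in range(1,n):
    if st[i,4]>40:
        cc=max(cv2.findContours((l==i).astype(np.uint8),0,1)[0],key=cv2.contourArea)[:,0,::-1]
        v=cv2.fitLine(np.array([onz("wrist",p,224,m)[:2] for p in cc],np.float32),2,0,.01,.01).ravel();print(st[i],np.degrees(np.arctan2(v[1],v[0])))
```

```text
[-0.04576034  0.14319579  0.07743673] [-0.54228827  0.30022923 23.87884718] 67.77052367730803
[  190   200   124   128 11770]
[242 273  52  28 521] 41.859985
```

View pics/w9.png

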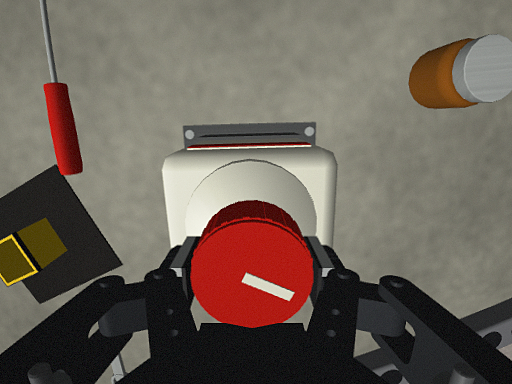

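The wrist view shows the cap turned with the gripper: its bar now points at about 42°, against about −20° before. Now I lift.

>>> {"fn": "apply_moves", "kwargs": {
  "claw": [40, 40, 40, 40, 40, 40, 40, 40, 40, 40, 40],
  "delta_pos": [
    [0, 0, -4],
    [0, 0, -6],
    [0, 0, -10],
    [0, 0, -15],
    [0, 0, -20],
    [0, 0, -20],
    [0, 0, -15],
    [0, 0, 0],
    [0, 0, 0],
    [0, 0, 0],
    [0, 0, 0]
  ],
  "roll": [0, 0, 0, 0, 0, 0, 0, 0, 0, 0, 0]
}}

```text
clock: 17.32
tcp_pos: [555.0, 241.4, 267.4]
ee_rot: [[-0.923, 0.386, -0.001], [0.386, 0.923, -0.001], [0.001, -0.001, -1.0]]
force: [0.1, 0.2, -1.0]
opening: 54.7
finger_force: 63.2
```

Run:
```python
from h import *
s=get_state();print(s["clock"],s["tcp_pos"],s["opening"],s["finger_force"],s["force"])
im=save("scene","s9");
for t in("cap_center","cup_center"):
    for d in look_for("scene",t): print(t,d)
print(proj("scene",[[556,242,208],[556,242,288],[525,-41,31]]))
save("wrist","w10")
for t in("cap_center","cup_center"):
    for d in look_for("wrist",t): print(t,d,onz("wrist",d["pixel"],59))
```

```text
17.3167 [555.01669829 241.39323171 267.36827146] 54.68552415882437 63.2243883702904 [ 0.1159747   0.22455388 -1.01569938]
cap_center {'pixel': [131.0, 205.7], 'p': 0.73}
cap_center {'pixel': [210.9, 315.4], 'p': 0.67}
cup_center {'pixel': [123.4, 254.7], 'p': 0.87}
cup_center {'pixel': [208.5, 263.4], 'p': 0.74}
cup_center {'pixel': [169.5, 196.2], 'p': 0.6}
cup_center {'pixel': [237.8, 213.7], 'p': 0.44}
[[237.55702106 315.54848453]
 [214.31234938 319.51078339]
 [210.12591237 263.05372034]]
cap_center {'pixel': [268.9, 250.1], 'p': 0.71} [677.09523679 187.588629    59.        ]
cup_center {'pixel': [229.8, 68.7], 'p': 0.82} [525.20339858 -25.34167929  59.        ]
```

```bash
python3 -c "
from rig import *
print(job_done())"
```

```text
the job is handed in; nothing more can be done
None
```

I handed the job in at about 17 s: the yellow cup stands mouth up near the middle of the mat, and the gripper holds the open cap level, about 70 mm above the jug's neck. No verdict came back, but the last camera readings agreed with this.

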